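Set up the cold tray for a reagent mix

ROBOT

A 6-joint arm with a two-finger parallel gripper is mounted at the origin on a cart in front of the work surface, level with it; the furniture and walls round the work are solid. World frame = base frame: x ahead of the robot, y to its left, z up, the work surface at z = 0. Lengths are in m, angles in rad, forces in N, time in s.
With the tool pointing down it reaches from about 0.275 to 0.85 m from the base axis. Payload 19 kg.
Tool frame: the origin (TCP) lies at the very end of the fingers, on their centre line; the grasp point (between the pads) lies 19 mm behind it; z points along the fingers, y is the line along which they close (so a half turn about z gives the same grasp; the last joint's range is limited). The gripper opens to 85 mm and grips with 20 to 120 N. Pads are 22 mm wide; open, the fingers measure 114 mm over their backs; the gripper's body (76 mm by 85 mm) begins 54 mm behind the grasp point. The pads swing forward as they close: fully open they stand 13 mm farther back than shut.
Start: joints at [1.036, 0.15, 1.437, -0, 1.554, -0.134], TCP at [0.224, 0.529, 0.231] pointing down, gripper open.
Joint ranges: [-2.8, 2.8], [-0.68, 2.1], [0.12, 2.68], [-1.39, 4.53], [0.16, 2.79], [-2.81, 2.81]. Speed limits (rad/s): [1.89, 1.89, 2.22, 3.01, 3.01, 3.01].

INTERFACE

Orientations are given as [roll, pitch, yaw] about the fixed x, y, z axes, in that order (R = Rz(yaw) Ry(pitch) Rx(roll)).
In Python, from workcell import telemetry, optics, r gives the robot as it stands.
- The arm moves only by the tool jog_arm, never from a script. Its argument "moves" is one flat list of numbers, 5 for each row, row after row: the shift along the tool's x, y, z in cm, then the turn about the tool's z in degrees, then the opening, from -1 (shut) to 1 (fully open). A call has exactly 5 rows; each row shifts and turns the commanded pose from where the row before left it, along the tool's axes as they then stand; what a row does not reach is not made up. A row lasts 1/8 s, in which the tool goes at most 62.5 mm and 10.7 degrees, less where a joint would pass 70% of its speed; a pose out of reach is approached as far as the arm can. A call is refused whole if a number of a shift passes 6.25 or a number of a turn 10.7, either way. A call with a gripper value outside its range is refused whole. The fingers move at their own pace and stop on an object; "grip_force" is the grip in N (left out, the last holds). Time passes only in rows, so rows that do not move let the fingers close, or fill a call up. It gives the time, the measured TCP pose, the force, the opening and the grip force at its end, in the units of the state.
- telemetry.observe(): the state, without advancing time (a new reading comes with each control period).
- optics.read_camera(name): name is "side" or "top" or "wrist"; returns the picture (480x640x3 uint8, blue, green, red); there is no depth.
- optics.camera_info(name): a dict with "camera_matrix" (3x3 intrinsics, pixels), "extrinsics" (4x4, takes a point from camera to world coordinates). Camera axes: x right, y down, z forward; pixel columns grow to the right and rows downward; lengths in m; the calibration is good to about 2 mm. A picture is of the moment at which its call begins: read the wrist's pose just before it. camera_info takes no time and is no camera call; for the wrist camera it gives the pose at the moment of the call.
- r.hand_in(): hands the job in; it is judged then, once.
The state is a dict: "time_s": time; "joints": joint angles; "joint_vel": joint speeds; "joint_efforts": joint torques, N m; "position": TCP position; "tcp_rot": TCP orientation; "wrist_force": force on the tool from outside, world axes, zero at the start; "wrist_torque": the same for the moment, N m; "finger_gap": opening from 0.0 (shut) to 1.0 (fully open); "grasp_force": force on a finger pad.
Only numpy, scipy, OpenCV 4.12 (cv2) and the standard library are available. Lean on these libraries where they do the work, as an engineer would, in place of code of your own. Each camera call takes 0.05 s, during which the arm holds its last target. There are 200 camera calls.

TASK

Set up the white cold tray in the order of use: seat the block with the single large bore fully in the bay farthest from the tray's display, the block with the many small wells in the bay beside the display, and the block with two bores in the bay between them. Then stand the 50 mL tube in the large bore, and the small vial in that bore of the two-bore block which is next to the tube's block, both pushed down to the bottom and kept upright all the while. Let go of everything and leave the other things on the bench where they are.

Things in the scene. Friction and masses are not known exactly. Their poses are not given: they have to be found in the camera images.
- cold_tray: White cold tray, fixed, 273 x 79 x 24 mm. Three open bays in a row, each 79 (x) x 59 (y) mm, floor z = 8 mm; ribs between them (4 mm) up to z = 20, walls up to 24. Origin: on the bench under the middle bay's centre; x along the row, away from the robot. Bay centres x = -83, 0, 83 mm. Black display in the end wall, x = -132 mm. A block fits any bay, long side along x, with 3.5 mm play all round.
- tube_block: Loose grey anodised aluminium block, 72 (x) x 52 (y) x 45 (z) mm, 0.2 to 0.4 kg, lies flat on the bench, holes up; grip it across its 52 mm side (y). Origin: centre of its underside; x along the long side, z up. It has one round bore of 34 mm in the middle of its top, 37 mm deep (bore floor at z = 8 mm).
- vial_block: Loose grey anodised aluminium block, 72 (x) x 52 (y) x 45 (z) mm, 0.2 to 0.4 kg, lies flat on the bench, holes up; grip it across its 52 mm side (y). Origin: centre of its underside; x along the long side, z up. It has two round bores of 31 mm in its top, at x = -17.2 and +17.2 mm, y = 0, each 20 mm deep (bore floor at z = 25 mm). The same either way round.
- well_block: Loose grey anodised aluminium block, 72 (x) x 52 (y) x 45 (z) mm, 0.2 to 0.4 kg, lies flat on the bench, holes up; grip it across its 52 mm side (y). Origin: centre of its underside; x along the long side, z up. It has 15 small wells of 10.5 mm in its top, in 3 rows of 5; nothing goes into them.
- tube: 50 mL screw-cap tube, standing upright, 108 mm tall, body 29 mm in diameter up to z = 94 mm (its cap looks 34 mm wide), flat foot, about 45 g. Origin: centre of its foot, z up. Grip the body, for instance 70 mm above the foot.
- vial: Small amber screw-cap vial, standing upright, 49 mm tall, body 26 mm in diameter up to z = 38 mm, cap above it narrower to the touch (22 mm), about 30 g. Origin: centre of its foot, z up. The lower 20 mm go into the bore, so grip it between 24 and 38 mm above its foot.
- magnet_rack: Bystander: blue tube rack with three small tubes, 34 x 118 x 50 mm, near the front edge. Origin: centre of its underside, long side along y. Not to be moved.
- tweezers: Bystander: steel tweezers lying near the front edge, 120 (x) x 14 x 9 mm. Origin: centre of the underside. Not to be moved.
- lab_timer: Bystander: white digital timer lying on its back, 68 x 64 x 18 mm, behind the tube and the vial. Origin: centre of its underside. Not to be moved. To its right stands the fixed dry bath (x > 0.54 m, y < -0.01 m, up to 0.19 m high), and right of that the cycler (x > 0.40 m, y < -0.29 m, up to 0.32 m high): come to the work round or over them.
- label_tape: Bystander: roll of white tape lying flat, 66 mm across, 20 mm high. Origin: centre of its underside. Not to be moved.
There are look-alikes about, which are no part of the job. Leave any blue look-alike of the vial alone.

How it is judged:
By the outcome, as a careful person would: the job done as asked, in the order asked, and still so for the second after the job is handed in, with the robot touching nothing.
It also fails if it takes over 134 s, if anything falls off the work surface, if the arm or the gripper's body presses on something with over 40 N, if the wrist force passes 120 N, or if a joint passes its speed limit or range.

## Working session

There is one attempt and no reset: what is moved stays moved. The work goes in short steps, Python scripts to look and compute and a tool call to move; the robot and the scene stay as the last step left them, time stands still between calls to the robot, and variables do not carry over. Pictures are saved under pics/ and viewed, at most 14 in all, crops included, and the job is handed in when it is done.

Besides the shell and the picture viewer there is one more tool, called as a command line: name --argument value ..., lists and objects as JSON in quotes. jog_arm: Moves the arm, as the interface text tells. Its arguments: {"type":"object","properties":{"moves":{"type":"array","items":{"type":"number"}},"grip_force":{"type":"number"}},"required":["moves"]}

```bash
ls; mkdir -p pics
python3 - <<'E'
from workcell import telemetry, optics, r
import cv2,numpy as np
np.set_printoptions(precision=4,suppress=True)
print(telemetry.observe())
for n in ("side","top","wrist"):
    i=optics.camera_info(n); print(n,np.array(i["camera_matrix"]),np.array(i["extrinsics"]))
    cv2.imwrite(f"pics/{n}0.png",optics.read_camera(n))
E
```

```text
pics
{'time_s': 0.0, 'joints': array([ 1.036 ,  0.151 ,  1.438 , -0.    ,  1.5538, -0.134 ]), 'joint_vel': array([-0.0012, -0.001 ,  0.0011, -0.0007, -0.0001, -0.0012]), 'joint_efforts': array([  0.0015, -71.305 , -57.0876,   0.0003,   0.0088,  -0.    ]), 'position': array([0.2242, 0.5292, 0.2307]), 'tcp_rot': array([-3.1404, -0.0002,  2.7408]), 'wrist_force': array([-0.7283,  0.0812, -0.1586]), 'wrist_torque': array([-0.0217, -0.0118,  0.0141]), 'grasp_force': 0.0, 'finger_gap': 0.9981573702832333}
side [[548.7535   0.     309.7432]
 [  0.     548.7535 245.8092]
 [  0.       0.       1.    ]] [[ 0.845  -0.3393  0.4133  0.1768]
 [-0.5345 -0.5575  0.6352 -0.5664]
 [ 0.0149 -0.7577 -0.6524  0.623 ]
 [ 0.      0.      0.      1.    ]]
top [[521.6848   0.     312.344 ]
 [  0.     521.6848 234.4928]
 [  0.       0.       1.    ]] [[-0.0215 -0.9952  0.0958  0.4862]
 [-0.9998  0.0214 -0.0012  0.0041]
 [-0.0008 -0.0958 -0.9954  0.9533]
 [ 0.      0.      0.      1.    ]]
wrist [[382.3496   0.     327.8627]
 [  0.     382.3496 240.7959]
 [  0.       0.       1.    ]] [[ 0.3906  0.884   0.257   0.1588]
 [ 0.9206 -0.3749 -0.1096  0.5577]
 [-0.0005  0.2794 -0.9602  0.3731]
 [ 0.      0.      0.      1.    ]]
```

View pics/top0.png

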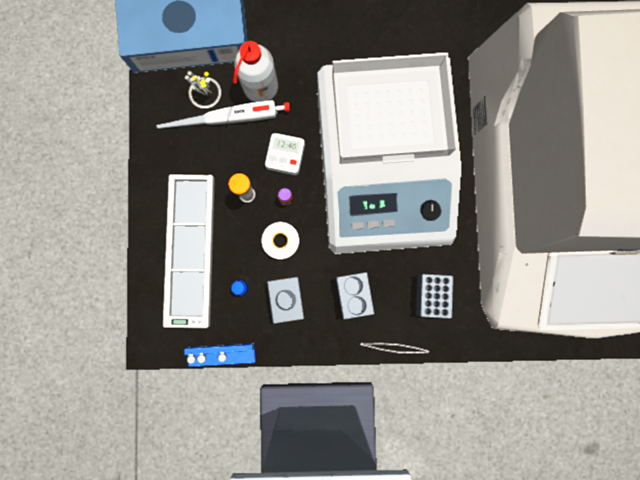

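View pics/side0.png

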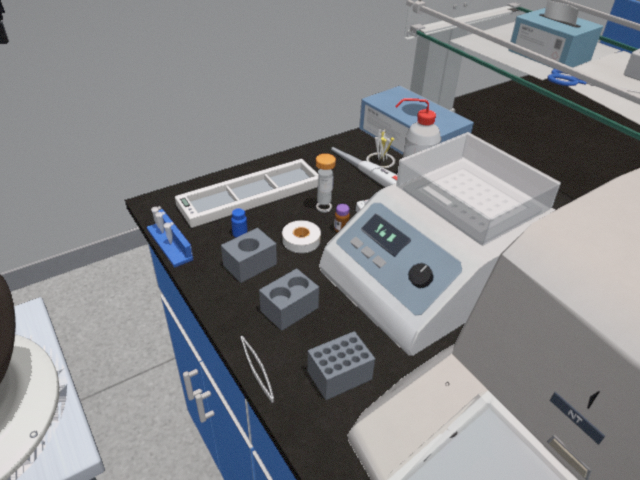

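The top view shows the tray at (188,250) with its display at the near end (180,322), the one-bore block at (286,300), the two-bore block at (354,296) and the well block at (436,297).
- **Tube:** orange cap at (240,185).
- **Vial candidates:** the amber one with a purple cap at (285,197), and a blue look-alike at (239,288). The amber one fits the description.

I'll enlarge these to confirm and measure.

Run:
```python
import cv2,numpy as np
t=cv2.imread("pics/top0.png");s=cv2.imread("pics/side0.png")
c=lambda im,x,y,w,h,k:cv2.resize(im[y:y+h,x:x+w],None,fx=k,fy=k,interpolation=cv2.INTER_CUBIC)
# top: blocks (260..460,265..325)x4 ; tray+tube+vial 
a=c(t,260,268,200,60,4); 
b=c(t,155,165,160,90,5)[:450]
cv2.imwrite("pics/a.png",a)
top=c(t,155,168,200,165,3.6); cv2.imwrite("pics/b.png",top[:594])
cv2.imwrite("pics/c.png",c(s,170,140,210,150,3.8))
cv2.imwrite("pics/d.png",c(s,215,220,170,180,3.3))
print(a.shape,top.shape)
```

```text
(240, 800, 3) (594, 720, 3)
```

View pics/a.png

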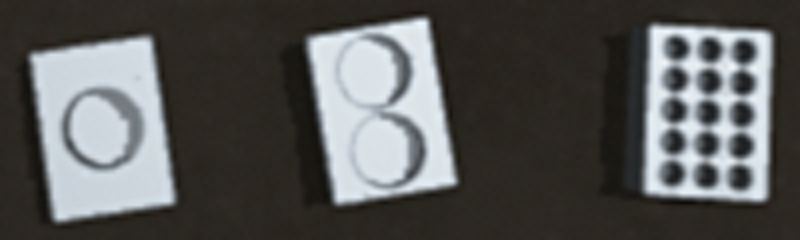

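View pics/b.png

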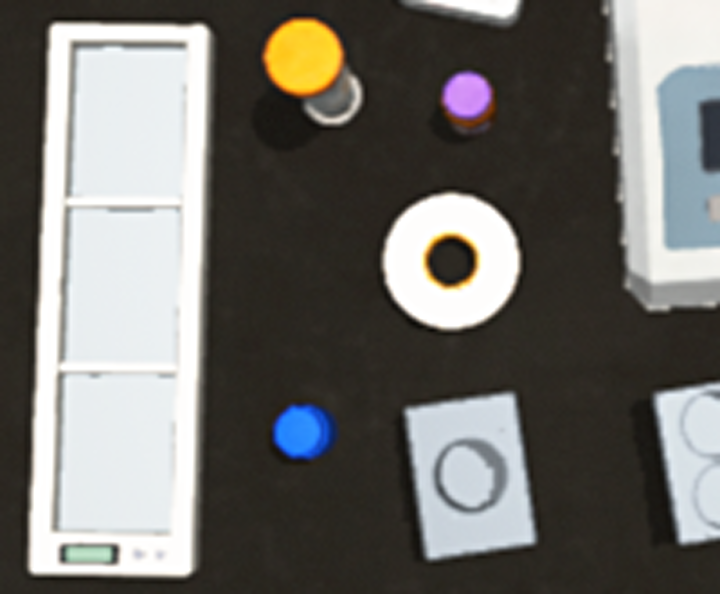

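View pics/c.png

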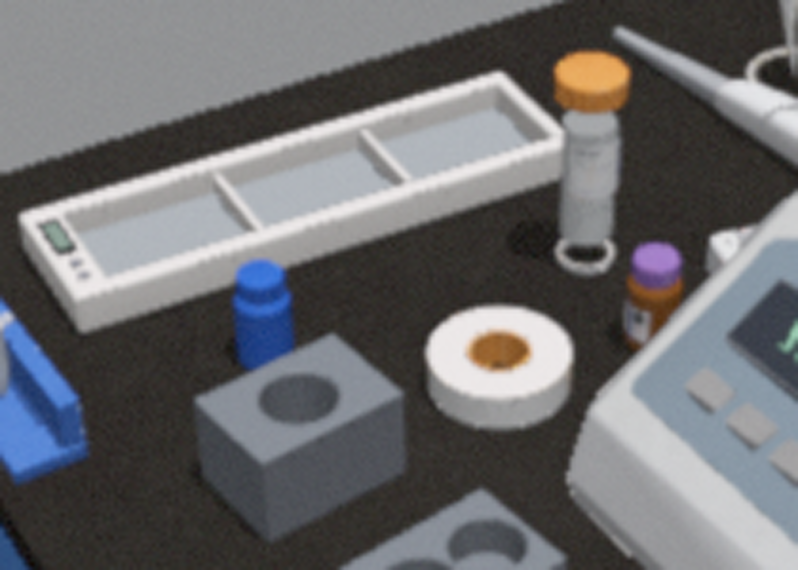

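View pics/d.png

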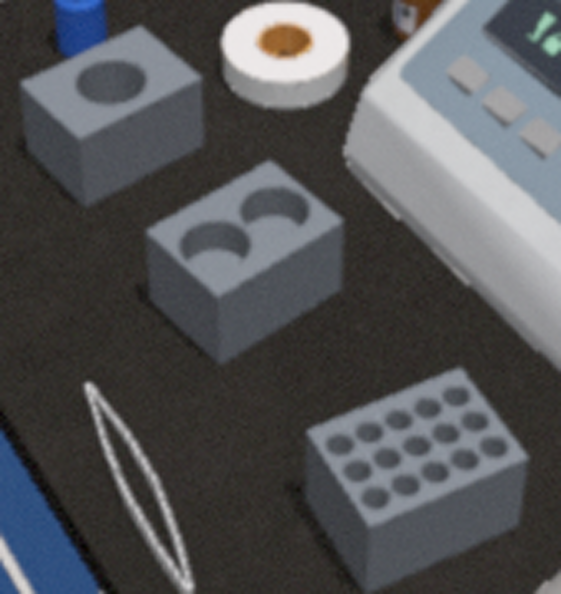

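The crops confirm that the amber, purple-capped vial at top pixel (285,195) is the one meant, and the blue one at (239,288) stays where it is. Tray, tube and all the block corners are readable in both views, so I'll triangulate them.

```bash
cat > h.py <<'E'
from workcell import telemetry, optics, r
import cv2,numpy as np
np.set_printoptions(precision=4,suppress=True)
def cam(n):
    i=optics.camera_info(n); return np.array(i["camera_matrix"]),np.array(i["extrinsics"])
def P(n):
    K,E=cam(n); return K@np.linalg.inv(E)[:3]
def tri(p,q,n="top",m="side"):
    X=cv2.triangulatePoints(P(n),P(m),np.float64(p).reshape(-1,2).T,np.float64(q).reshape(-1,2).T)
    return (X[:3]/X[3]).T
def atz(p,z,n="top"):
    K,E=cam(n); p=np.float64(p).reshape(-1,2)
    d=np.c_[p,np.ones(len(p))]@np.linalg.inv(K).T@E[:3,:3].T
    o=E[:3,3]; return o+d*((z-o[2])/d[:,2])[:,None]
def quad(X): # corners TL TR BR BL
    c=X.mean(0); v=X[0]+X[1]-X[2]-X[3]; w=X[0]+X[3]-X[1]-X[2]
    return c,np.degrees(np.arctan2(v[1],v[0])),np.degrees(np.arctan2(-w[0],w[1])),np.linalg.norm(v)/2,np.linalg.norm(w)/2
E
python3 - <<'E'
from h import *
U=lambda L,o,k:(np.float64(L)+.5)/k+np.float64(o)-.5
a=lambda L:U(L,(260,268),4); b=lambda L:U(L,(155,168),3.6); c=lambda L:U(L,(170,140),3.8); d=lambda L:U(L,(215,220),3.3)
S={"tube_block":(a([(30,51),(153,36),(177,206),(54,221)]),c([(333,337),(404,393),(265,464),(196,404)]),.045),
"vial_block":(a([(306,38),(430,17),(459,184),(334,206)]),d([(270,161),(343,219),(220,293),(147,233)]),.045),
"well":(a([(650,24),(774,33),(768,202),(643,193)]),d([(461,368),(527,455),(372,524),(307,432)]),.045),
"tray":(b([(50,24),(212,26),(194,576),(30,573)]),c([(500,72),(568,135),(82,293),(22,214)]),.024)}
for k,(p,q,z) in S.items():
    X=tri(p,q); print(k,*quad(X),"z",X[:,2]); print("  top@z",*quad(atz(p,z)),"\n  side@z",*quad(atz(q,z,"side")))
for k,p,q,z in [("tubecap",(304,56),(592,70),.108),("vialcap",(467,96),(657,258),.049)]:
    p,q=b([p]),c([q]); print(k,tri(p,q),atz(p,z),atz(q,z,"side"))
print("foot",atz(c([(585,254)]),0.0,"side"),atz(b([(333,97)]),0))
print("blue",atz(b([(301,431)]),.049),"tape",atz(b([(451,261)]),.02))
E
```

```text
tube_block [0.4613 0.052  0.0436] 7.689666385122239 5.977353081166733 0.07284792678530926 0.05411174398886424 z [0.0412 0.0454 0.046  0.0417]
  top@z [0.4614 0.0518 0.045 ] 7.141589912313509 5.678310893674608 0.07370399865773244 0.0535074508762209 
  side@z [0.4604 0.0505 0.045 ] 7.733703174282428 9.105190909374947 0.07144499850521756 0.04969136762368528
vial_block [ 0.466  -0.0686  0.0451] 8.461133300368035 7.9630177628226955 0.07218027885765833 0.05398598524098109 z [0.0432 0.0467 0.0479 0.0425]
  top@z [ 0.4663 -0.0688  0.045 ] 8.050838916789507 8.492801431041979 0.07290583022510923 0.05468698295308956 
  side@z [ 0.4658 -0.0685  0.045 ] 8.736682700011615 10.288347297146878 0.07137910637070968 0.0499173787127398
well [ 0.462  -0.2095  0.0452] -4.443789313687784 -5.378952226465688 0.0720533651562456 0.05302335600220457 z [0.0435 0.0471 0.0472 0.043 ]
  top@z [ 0.4625 -0.2099  0.045 ] -4.751800971516975 -5.343565246042749 0.07271301627033422 0.05386149467470142 
  side@z [ 0.4617 -0.2093  0.045 ] -4.16462550708886 -3.57347625107841 0.07151839063064681 0.05035028423081514
tray [0.5525 0.2248 0.0251] -1.6215235902387337 -3.2824192484691075 0.2701596513860531 0.08225745779030276 z [0.0207 0.029  0.0285 0.0224]
  top@z [0.5529 0.2247 0.024 ] -1.9040390702105985 -2.107723365066301 0.2728876776958705 0.08086020736806826 
  side@z [0.5528 0.2261 0.024 ] -1.563080400986433 -0.7625467804663416 0.26812426823129304 0.07205059526517872
tubecap [[0.6545 0.1219 0.1076]] [[0.6548 0.1216 0.108 ]] [[0.6538 0.1216 0.108 ]]
vialcap [[0.6452 0.0506 0.0477]] [[0.6451 0.0505 0.049 ]] [[0.6441 0.0493 0.049 ]]
foot [[0.6551 0.1233 0.    ]] [[0.6547 0.1219 0.    ]]
blue [[0.4844 0.1327 0.049 ]] tape [[0.5671 0.0614 0.02  ]]
```

```bash
cat >> h.py <<'E'
def plan(wps,start=None):
    """wps: (x,y,z,yaw_deg,rows,grip). prints rows in tool axes and cm/deg, 5 rows a call"""
    s=telemetry.observe(); p=np.array(s["position"]); yaw=np.degrees(s["tcp_rot"][2])
    if start is not None: p,yaw=np.array(start[:3]),start[3]
    out=[]
    for x,y,z,w,n,g in wps:
        t=np.array([x,y,z]); p0=p.copy(); y0=yaw; dw=(w-yaw+180)%360-180
        for i in range(1,n+1):
            d=p0+(t-p0)*i/n-p; a=np.radians(yaw); c,sn=np.cos(a),np.sin(a)
            l=np.round(np.array([c*d[0]+sn*d[1],sn*d[0]-c*d[1],-d[2]])*100,2)
            tr=round(-(y0+dw*i/n-yaw),1)
            p=p+np.array([c*l[0]+sn*l[1],sn*l[0]-c*l[1],-l[2]])/100; yaw-=tr
            out.append([*l.tolist(),tr,g])
    for i in range(0,len(out),5): print([0.0+v for q in out[i:i+5] for v in q])
    print(len(out),"rows, end",p,yaw)
E
python3 - <<'E'
from h import *
U=lambda L:(np.float64(L)+.5)/3.6+np.float64((155,168))-.5
m=atz(U([(124,201),(119,368)]),.02); print(m,m.mean(0))
plan([(.461,.0515,.20,187.3,12,1),(.461,.0515,.017,187.3,5,1),(.461,.0515,.017,187.3,3,-1)])
E
```

```text
[[0.6007 0.2245 0.02  ]
 [0.5173 0.2269 0.02  ]] [0.559  0.2257 0.02  ]
[-3.37, -2.9, 0.26, np.float64(-2.5), 1.0, -3.24, -3.04, 0.25, np.float64(-2.5), 1.0, -3.1, -3.18, 0.26, np.float64(-2.6), 1.0, -2.96, -3.31, 0.26, np.float64(-2.5), 1.0, -2.81, -3.44, 0.25, np.float64(-2.5), 1.0]
[-2.66, -3.57, 0.26, np.float64(-2.5), 1.0, -2.5, -3.67, 0.26, np.float64(-2.6), 1.0, -2.33, -3.78, 0.26, np.float64(-2.5), 1.0, -2.16, -3.89, 0.25, np.float64(-2.5), 1.0, -1.99, -3.97, 0.26, np.float64(-2.5), 1.0]
[-1.82, -4.05, 0.26, np.float64(-2.5), 1.0, -1.63, -4.13, 0.25, np.float64(-2.6), 1.0, 0.0, 0.0, 3.66, np.float64(0.0), 1.0, 0.0, 0.0, 3.66, np.float64(0.0), 1.0, 0.0, 0.0, 3.66, np.float64(0.0), 1.0]
[0.0, 0.0, 3.66, np.float64(0.0), 1.0, 0.0, 0.0, 3.66, np.float64(0.0), 1.0, 0.0, 0.0, 0.0, np.float64(0.0), -1.0, 0.0, 0.0, 0.0, np.float64(0.0), -1.0, 0.0, 0.0, 0.0, np.float64(0.0), -1.0]
20 rows, end [0.461  0.0515 0.017 ] 187.33614549033646
```

The first rib estimate, tray origin x 0.559, disagrees with the 0.563 that I get if the far end wall is 4 mm. The picture shows the far wall about 10 mm and the display end about 18 mm thick, which puts the origin at about 0.557–0.559. I'll refine it with the wrist camera. Now moving to the tube block.

jog_arm --moves '[-3.37,-2.9,0.26,-2.5,1,-3.24,-3.04,0.25,-2.5,1,-3.1,-3.18,0.26,-2.6,1,-2.96,-3.31,0.26,-2.5,1,-2.81,-3.44,0.25,-2.5,1]' --grip_force 50

```text
time_s: 0.78
position: [0.3233, 0.329, 0.2183]
tcp_rot: [-3.141, -0.0, 2.962]
wrist_force: [0.5, 0.7, 0.8]
finger_gap: 1.001
grasp_force: 0.0
```

jog_arm --moves '[-2.66,-3.57,0.26,-2.5,1,-2.5,-3.67,0.26,-2.6,1,-2.33,-3.78,0.26,-2.5,1,-2.16,-3.89,0.25,-2.5,1,-1.99,-3.97,0.26,-2.5,1]'

```text
time_s: 1.4
position: [0.422, 0.1298, 0.2055]
tcp_rot: [-3.142, 0.0, -3.101]
wrist_force: [1.2, 0.1, -0.5]
finger_gap: 0.998
grasp_force: 0.0
```

jog_arm --moves '[-1.82,-4.05,0.26,-2.5,1,-1.63,-4.13,0.25,-2.6,1,0,0,2,0,1,0,0,2,0,1,0,0,0,0,1]'

```text
time_s: 2.02
position: [0.4603, 0.0516, 0.1594]
tcp_rot: [3.141, -0.003, -3.014]
wrist_force: [0.8, -0.2, -0.1]
finger_gap: 1.005
grasp_force: 0.0
```

Run:
```python
from h import *
s=telemetry.observe();print(s["position"],s["tcp_rot"])
K,E=cam("wrist");np.savez("w1.npz",K=K,E=E);cv2.imwrite("pics/w1.png",optics.read_camera("wrist"))
plan([(.461,.0515,.017,187.3,5,1)])
```

```text
[0.4603 0.0516 0.1594] [ 3.1412 -0.0026 -3.0138]
[0.0, 0.0, 2.87, np.float64(0.0), 1.0, -0.01, -0.01, 2.87, np.float64(0.0), 1.0, 0.0, 0.0, 2.87, np.float64(0.0), 1.0, 0.0, 0.0, 2.87, np.float64(0.0), 1.0, -0.01, -0.01, 2.87, np.float64(0.0), 1.0]
5 rows, end [0.461  0.0515 0.017 ] -172.66371905051787
```

View pics/w1.png

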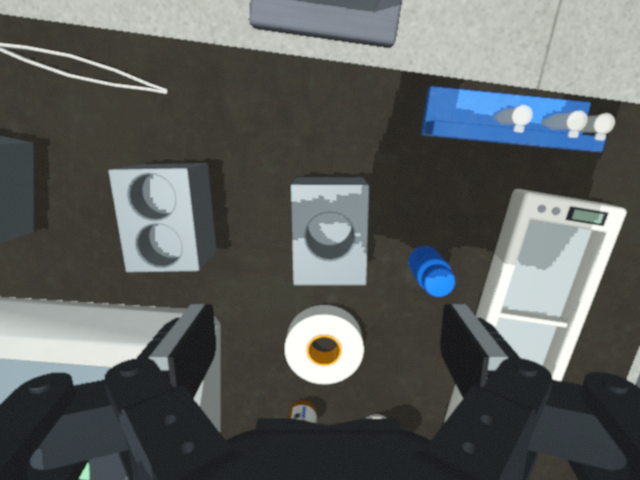

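The wrist view shows the tube block's top at (291–369, 185–285), centred between the fingers. The display end of the tray has corners at (515,189) and (626,207), with a rib from (500,315) to (567,324). I'll check these against the earlier measurements.

Run:
```python
from h import *
K,E=cam("wrist")
print(quad(atz([(367,285),(293,285),(291,186),(369,184)],.045,"wrist")))
print(atz([(515,189),(626,207)],.024,"wrist"),atz([(500,315),(567,324)],.02,"wrist"))
```

```text
(array([0.4616, 0.054 , 0.045 ]), np.float64(7.41298518408286), np.float64(8.027294070317549), np.float64(0.07259047513293251), np.float64(0.053164500593504097))
[[0.4142 0.1844 0.024 ]
 [0.4168 0.2694 0.024 ]] [[0.5165 0.2013 0.02  ]
 [0.5175 0.258  0.02  ]]
```

jog_arm --moves '[0,0,3.5,0,1,0,0,3.5,0,1,0,0,3.5,0,1,0,0,2.5,0,1,-0.05,0,1.24,0,1]'

```text
time_s: 2.7
position: [0.4616, 0.0518, 0.0179]
tcp_rot: [-3.142, -0.0, -3.013]
wrist_force: [-0.0, 0.4, 0.5]
finger_gap: 0.996
grasp_force: 0.0
```

jog_arm --moves '[0,0,0,0,-1,0,0,0,0,-1,0,0,0,0,-1,0,0,0,0,-1,0,0,0,0,-1]' --grip_force 60

```text
time_s: 3.32
position: [0.4624, 0.0517, 0.0196]
tcp_rot: [-3.141, 0.002, -3.013]
wrist_force: [-2.1, 0.3, 7.2]
finger_gap: 0.604
grasp_force: 64.0
```

Run:
```python
from h import *
plan([(.4615,.0515,.125,187.3,4,-1),(.555,.225,.125,178.2,5,-1),(.641,.2227,.09,178.2,3,-1),(.641,.2227,.06,178.2,3,-1)])
```

```text
[0.02, 0.0, -2.64, np.float64(0.0), -1.0, 0.02, -0.01, -2.63, np.float64(0.0), -1.0, 0.03, 0.0, -2.64, np.float64(0.0), -1.0, 0.02, 0.0, -2.63, np.float64(0.0), -1.0, -2.3, 3.2, 0.0, np.float64(1.8), -1.0]
[-2.19, 3.27, 0.0, np.float64(1.9), -1.0, -2.09, 3.35, 0.0, np.float64(1.8), -1.0, -1.98, 3.41, 0.0, np.float64(1.8), -1.0, -1.88, 3.46, 0.0, np.float64(1.8), -1.0, -2.87, 0.01, 1.17, np.float64(0.0), -1.0]
[-2.86, 0.02, 1.16, np.float64(0.0), -1.0, -2.87, 0.01, 1.17, np.float64(0.0), -1.0, 0.0, 0.0, 1.0, np.float64(0.0), -1.0, 0.0, 0.0, 1.0, np.float64(0.0), -1.0, 0.0, 0.0, 1.0, np.float64(0.0), -1.0]
15 rows, end [0.641  0.2227 0.06  ] -181.76040061057606
```

jog_arm --moves '[0.02,0,-2.64,0,-1,0.02,0,-2.64,0,-1,0.02,0,-2.64,0,-1,0.02,0,-2.63,0,-1,-2.3,3.2,0,1.8,-1]'

```text
time_s: 3.95
position: [0.4805, 0.0855, 0.1268]
tcp_rot: [-3.141, 0.005, -3.048]
wrist_force: [1.6, -0.1, -3.2]
finger_gap: 0.592
grasp_force: 64.6
```

jog_arm --moves '[-2.19,3.27,0,1.9,-1,-2.09,3.35,0,1.8,-1,-1.98,3.41,0,1.8,-1,-1.88,3.46,0,1.8,-1,-2.87,0.01,1.17,0,-1]'

```text
time_s: 4.58
position: [0.5836, 0.2268, 0.1133]
tcp_rot: [3.141, 0.002, 3.113]
wrist_force: [0.1, -1.0, -3.8]
finger_gap: 0.597
grasp_force: 64.6
```

jog_arm --moves '[-2.86,0.02,1.16,0,-1,-2.87,0.01,1.17,0,-1,0,0,1,0,-1,0,0,1,0,-1,0,0,1,0,-1]'

```text
time_s: 5.2
position: [0.6398, 0.2229, 0.0585]
tcp_rot: [-3.142, 0.0, 3.111]
wrist_force: [-0.6, 0.5, -4.6]
finger_gap: 0.594
grasp_force: 64.5
```

Run:
```python
from h import *
s=telemetry.observe();print(s["position"],s["tcp_rot"],s["wrist_force"])
a=optics.read_camera("side")[120:270,170:370];K,E=cam("wrist");b=optics.read_camera("wrist")
np.savez("w2.npz",K=K,E=E)
cv2.imwrite("pics/w2.png",b);cv2.imwrite("pics/s2.png",cv2.resize(a,None,fx=4,fy=4,interpolation=cv2.INTER_CUBIC))
```

```text
[0.6398 0.2229 0.0585] [-3.1416  0.0001  3.1111] [-0.643   0.4955 -4.5896]
```

View pics/w2.png

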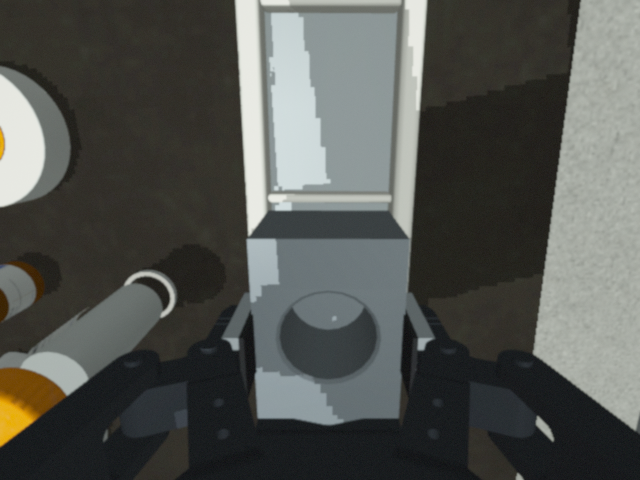

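View pics/s2.png

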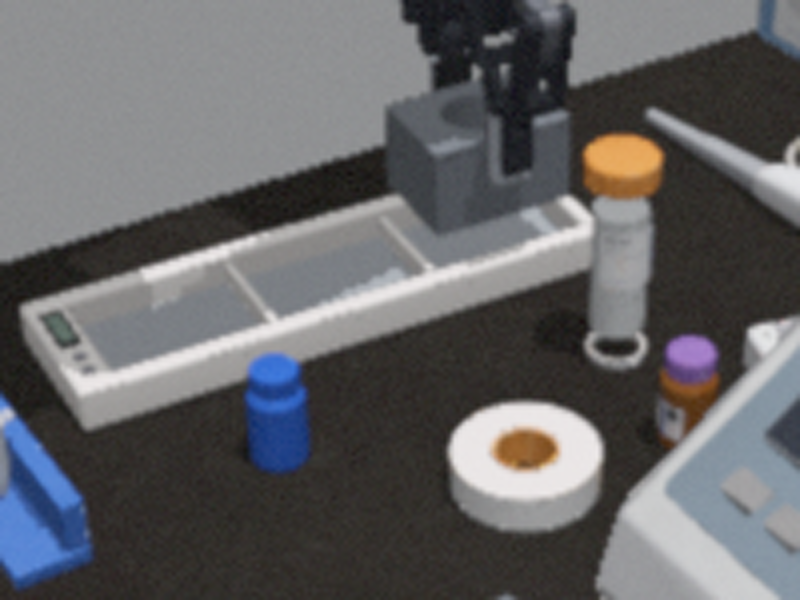

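In the wrist view the held block's near face runs from (248–409, 238) at its top edge to (267–392, 211) at its bottom edge. The ribs lie at y≈10 and y≈198, and the middle bay's inner wall edges at x≈266 and 396. The side view shows the block above the far bay. I'll measure the offset in the same camera.

Run:
```python
from h import *
A=lambda p,z:atz(p,z,"wrist")
print("top edge",A([(248,238),(409,238)],.084),"bottom",A([(267,211),(392,211)],.039))
print("rib far",A([(268,198),(392,198)],.02),"rib near",A([(262,8),(400,8)],.02))
print("bore c",A([(328,328)],.084))
```

```text
top edge [[0.6004 0.1995 0.084 ]
 [0.6019 0.2502 0.084 ]] bottom [[0.601  0.1986 0.039 ]
 [0.6027 0.2521 0.039 ]]
rib far [[0.5986 0.1963 0.02  ]
 [0.6004 0.2551 0.02  ]] rib near [[0.5188 0.1998 0.02  ]
 [0.5206 0.2572 0.02  ]]
bore c [[0.6328 0.2237 0.084 ]]
```

Block centre is x≈0.6374 and bay centre x≈0.6418, with y matching to 0.5 mm. So I'll shift 4 mm farther out and go down.

jog_arm --moves '[-0.4,0,0,0,-1,0,0,0.8,0,-1,0,0,0.8,0,-1,0,0,0.7,0,-1,0,0,0.5,0,-1]'

```text
time_s: 5.92
position: [0.6441, 0.2226, 0.0299]
tcp_rot: [-3.141, -0.001, 3.111]
wrist_force: [1.0, -0.4, -3.5]
finger_gap: 0.597
grasp_force: 64.5
```

jog_arm --moves '[0,0,0.15,0,-1,0,0,0.1,0,-1,0,0,0,0,-1,0,0,0,0,-1,0,0,0,0,-1]'

```text
time_s: 6.55
position: [0.6443, 0.2227, 0.0282]
tcp_rot: [-3.142, 0.0, 3.111]
wrist_force: [-0.4, 0.5, -3.7]
finger_gap: 0.601
grasp_force: 64.5
```

jog_arm --moves '[0,0,0.1,0,-1,0,0,0,0,-1,0,0,0,0,1,0,0,0,0,1,0,0,0,0,1]'

```text
time_s: 7.18
position: [0.6443, 0.2227, 0.0271]
tcp_rot: [-3.142, 0.0, 3.111]
wrist_force: [0.2, -0.1, -0.2]
finger_gap: 0.997
grasp_force: 0.0
```

Run:
```python
from h import *
s=telemetry.observe();print(s["position"],s["wrist_force"],s["finger_gap"])
plan([(.644,.2227,.13,178.2,4,1),(.46,.1,.13,178.2,5,1),(.462,-.2097,.10,175.2,7,1),(.462,-.2097,.017,175.2,4,1)])
```

```text
[0.6443 0.2227 0.0271] [ 0.1539 -0.1458 -0.1642] 0.9970540445539081
[0.01, 0.0, -2.57, np.float64(0.0), 1.0, 0.01, 0.0, -2.58, np.float64(0.0), 1.0, 0.0, 0.0, -2.57, np.float64(0.0), 1.0, 0.01, 0.0, -2.57, np.float64(0.0), 1.0, 3.6, -2.57, 0.0, np.float64(0.0), 1.0]
[3.61, -2.56, 0.0, np.float64(0.0), 1.0, 3.6, -2.57, 0.0, np.float64(0.0), 1.0, 3.6, -2.56, 0.0, np.float64(0.0), 1.0, 3.61, -2.57, 0.0, np.float64(0.0), 1.0, -0.17, -4.42, 0.43, np.float64(0.4), 1.0]
[-0.19, -4.42, 0.43, np.float64(0.5), 1.0, -0.24, -4.42, 0.42, np.float64(0.4), 1.0, -0.26, -4.41, 0.43, np.float64(0.4), 1.0, -0.3, -4.42, 0.43, np.float64(0.5), 1.0, -0.33, -4.41, 0.43, np.float64(0.4), 1.0]
[-0.37, -4.41, 0.43, np.float64(0.4), 1.0, 0.0, 0.0, 2.07, np.float64(0.0), 1.0, 0.0, 0.0, 2.08, np.float64(0.0), 1.0, 0.0, 0.0, 2.07, np.float64(0.0), 1.0, 0.0, 0.0, 2.08, np.float64(0.0), 1.0]
20 rows, end [ 0.462  -0.2097  0.017 ] 175.23509482578388
```

jog_arm --moves '[0,0,-2.57,0,1,0,0,-2.57,0,1,0,0,-2.57,0,1,0,0,-2.57,0,1,3.6,-2.57,0,0,1]'

```text
time_s: 7.8
position: [0.6091, 0.1987, 0.1317]
tcp_rot: [3.141, 0.004, 3.112]
wrist_force: [0.7, -0.8, -0.2]
finger_gap: 0.998
grasp_force: 0.0
```

jog_arm --moves '[3.6,-2.57,0,0,1,3.6,-2.57,0,0,1,3.6,-2.57,0,0,1,3.6,-2.57,0,0,1,-0.17,-4.42,0.43,0.4,1]'

```text
time_s: 8.43
position: [0.4591, 0.0556, 0.1262]
tcp_rot: [3.141, 0.001, 3.106]
wrist_force: [1.9, -0.3, 0.7]
finger_gap: 1.001
grasp_force: 0.0
```

jog_arm --moves '[-0.19,-4.42,0.43,0.5,1,-0.24,-4.42,0.43,0.4,1,-0.26,-4.42,0.43,0.4,1,-0.3,-4.42,0.43,0.5,1,-0.33,-4.42,0.43,0.4,1]'

```text
time_s: 9.05
position: [0.462, -0.1674, 0.1042]
tcp_rot: [-3.141, 0.001, 3.065]
wrist_force: [0.0, 0.9, 0.3]
finger_gap: 1.003
grasp_force: 0.0
```

jog_arm --moves '[-0.37,-4.42,0.43,0.4,1,0,0,0,0,1,0,0,0,0,1,0,0,0,0,1,0,0,0,0,1]'

```text
time_s: 9.68
position: [0.4626, -0.2095, 0.1]
tcp_rot: [-3.141, 0.0, 3.06]
wrist_force: [0.4, 0.3, 0.0]
finger_gap: 1.003
grasp_force: 0.0
```

Run:
```python
from h import *
s=telemetry.observe();print(s["position"],s["tcp_rot"])
K,E=cam("wrist");a=optics.read_camera("wrist");b=optics.read_camera("top")
cv2.imwrite("pics/w3.png",a);cv2.imwrite("pics/t3full.png",b)
b=cv2.resize(b[165:335,155:270],None,fx=3.5,fy=3.5,interpolation=cv2.INTER_CUBIC)
a=cv2.resize(a,(533,400))[:, 100:433]
h=max(a.shape[0],b.shape[0]);pad=lambda i:cv2.copyMakeBorder(i,0,h-i.shape[0],0,0,0)
cv2.imwrite("pics/c3.png",np.hstack([pad(b),pad(a)]));print(b.shape,a.shape)
plan([(.462,-.2097,.017,175.2,4,1)])
```

```text
[ 0.4626 -0.2095  0.1   ] [-3.1414  0.0003  3.0596]
(595, 402, 3) (400, 333, 3)
[0.01, 0.0, 2.07, np.float64(0.0), 1.0, 0.02, 0.0, 2.08, np.float64(0.0), 1.0, 0.01, 0.0, 2.07, np.float64(0.1), 1.0, 0.02, 0.0, 2.08, np.float64(0.0), 1.0]
4 rows, end [ 0.462  -0.2097  0.017 ] 175.18384107014123
```

View pics/c3.png

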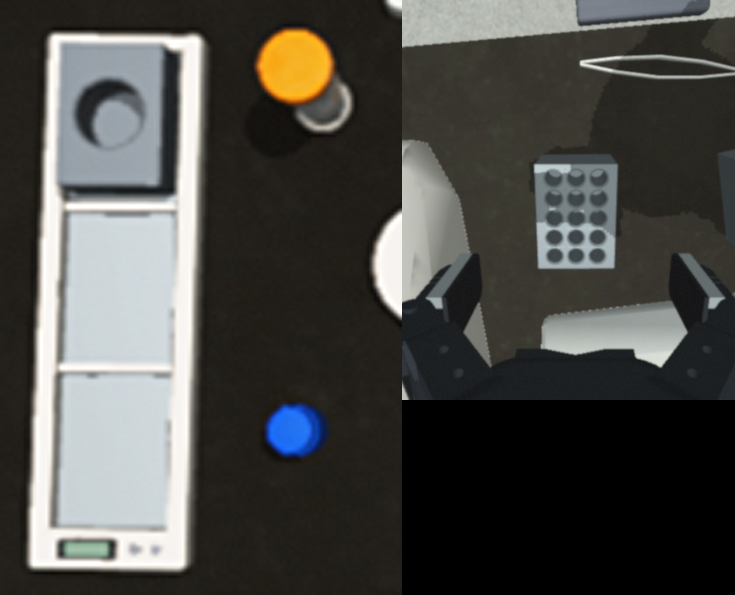

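The tube block sits level in the far bay at crop corners (60,43)–(162,188), inside the walls. The well block is centred between the fingers at crop x≈577. I'll grip it.

jog_arm --moves '[0,0,2.1,0,1,0,0,2.1,0,1,0,0,2.1,0,1,0,0,1.5,0,1,0,0,0.5,0,1]'

```text
time_s: 10.4
position: [0.4622, -0.21, 0.0162]
tcp_rot: [3.141, -0.001, 3.059]
wrist_force: [-0.3, 0.9, 0.2]
finger_gap: 1.002
grasp_force: 0.0
```

jog_arm --moves '[0,0,0,0,-1,0,0,0,0,-1,0,0,0,0,-1,0,0,0,0,-1,0,0,0,0,-1]'

```text
time_s: 11.02
position: [0.4629, -0.2105, 0.0178]
tcp_rot: [-3.141, 0.001, 3.058]
wrist_force: [-1.7, 1.8, 7.1]
finger_gap: 0.599
grasp_force: 63.6
```

Run:
```python
from h import *
U=lambda L:(np.float64(L)+.5)/3.5+np.float64((155,165))-.5
print(quad(atz(U([(60,43),(161,42),(162,188),(59,186)]),.053)))
m=atz(U([(119,207),(115,368)]),.02);print(m,m.mean(0))
s=telemetry.observe();p=s["position"];print(p,s["tcp_rot"],s["finger_gap"])
plan([(p[0],p[1],.125,175.2,4,-1),(.43,.0,.125,176.5,5,-1),(.4744,.2275,.10,178.2,6,-1),(.4744,.2275,.06,178.2,4,-1),])
```

```text
(array([0.6427, 0.2218, 0.053 ]), np.float64(0.09550757183129721), np.float64(-1.5147846945701184), np.float64(0.07293604616124166), np.float64(0.05089815607776921))
[[0.6002 0.2253 0.02  ]
 [0.5175 0.2272 0.02  ]] [0.5588 0.2262 0.02  ]
[ 0.4629 -0.2105  0.0178] [-3.1409  0.0013  3.0584] 0.5990877426905776
[0.0, 0.0, -2.68, np.float64(0.0), -1.0, 0.0, 0.0, -2.68, np.float64(0.0), -1.0, 0.0, 0.0, -2.68, np.float64(0.0), -1.0, 0.0, 0.0, -2.68, np.float64(0.0), -1.0, 1.01, 4.14, 0.0, np.float64(-0.3), -1.0]
[0.98, 4.15, 0.0, np.float64(-0.2), -1.0, 0.97, 4.14, 0.0, np.float64(-0.3), -1.0, 0.95, 4.16, 0.0, np.float64(-0.2), -1.0, 0.93, 4.15, 0.0, np.float64(-0.3), -1.0, -0.51, 3.83, 0.42, np.float64(-0.3), -1.0]
[-0.53, 3.83, 0.41, np.float64(-0.3), -1.0, -0.55, 3.82, 0.42, np.float64(-0.2), -1.0, -0.56, 3.83, 0.41, np.float64(-0.3), -1.0, -0.58, 3.82, 0.42, np.float64(-0.3), -1.0, -0.61, 3.81, 0.42, np.float64(-0.3), -1.0]
[0.0, 0.0, 1.0, np.float64(0.0), -1.0, 0.0, 0.0, 1.0, np.float64(0.0), -1.0, 0.0, 0.0, 1.0, np.float64(0.0), -1.0, 0.0, 0.0, 1.0, np.float64(0.0), -1.0]
19 rows, end [0.4744 0.2275 0.06  ] 178.2335091048621
```

jog_arm --moves '[0,0,-2.68,0,-1,0,0,-2.68,0,-1,0,0,-2.68,0,-1,0,0,-2.68,0,-1,1.01,4.14,0,-0.3,-1]'

```text
time_s: 11.65
position: [0.4568, -0.1696, 0.1262]
tcp_rot: [-3.14, 0.003, 3.061]
wrist_force: [-0.6, 0.6, -2.5]
finger_gap: 0.598
grasp_force: 63.5
```

jog_arm --moves '[0.98,4.15,0,-0.2,-1,0.97,4.15,0,-0.3,-1,0.95,4.15,0,-0.2,-1,0.93,4.15,0,-0.3,-1,-0.56,3.83,0.42,-0.3,-1]'

```text
time_s: 12.28
position: [0.437, 0.0394, 0.1205]
tcp_rot: [-3.141, 0.001, 3.087]
wrist_force: [1.2, -0.1, -2.1]
finger_gap: 0.602
grasp_force: 63.5
```

jog_arm --moves '[-0.58,3.83,0.42,-0.3,-1,-0.6,3.83,0.42,-0.2,-1,-0.61,3.83,0.42,-0.3,-1,-0.63,3.83,0.42,-0.3,-1,-0.66,3.83,0.42,-0.3,-1]'

```text
time_s: 12.9
position: [0.4771, 0.2293, 0.099]
tcp_rot: [-3.142, 0.001, 3.111]
wrist_force: [0.3, 0.0, -1.8]
finger_gap: 0.6
grasp_force: 63.5
```

jog_arm --moves '[0,0,1,0,-1,0,0,1,0,-1,0,0,1,0,-1,0,0,1,0,-1,0,0,0,0,-1]'

```text
time_s: 13.52
position: [0.4766, 0.2275, 0.058]
tcp_rot: [-3.141, -0.001, 3.11]
wrist_force: [0.3, -0.3, -2.7]
finger_gap: 0.594
grasp_force: 63.6
```

Run:
```python
from h import *
s=telemetry.observe();print(s["position"],s["tcp_rot"],s["wrist_force"])
b=optics.read_camera("wrist"); cv2.imwrite("pics/w4.png",b)
a=optics.read_camera("side")[120:270,170:370]
a=cv2.resize(a,None,fx=4,fy=4,interpolation=cv2.INTER_CUBIC)[150:480,:560]
b=b[150:,130:530][:330]
cv2.imwrite("pics/c4.png",np.hstack([b[:, 60:300],a]))
```

```text
[0.4766 0.2275 0.058 ] [-3.1411 -0.0012  3.1102] [ 0.2831 -0.3068 -2.7044]
```

View pics/c4.png

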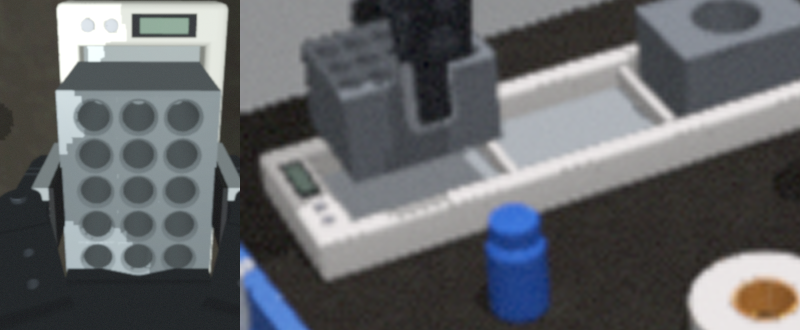

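The wrist crop shows the display wall's inner edge at y≈45 and the block's lower front edge at y≈62, x from 75 to 205. The bay's inner sides are at about x 78 and 203 at that height.

Run:
```python
from h import *
A=lambda p,z:atz(np.float64(p)+(190,150),z,"wrist")
print("block bot",A([(75,62),(206,62)],.040),"top",A([(55,90),(225,91)],.085))
print("wall edge",A([(80,45),(200,45)],.024), "outer", A([(56,8),(226,4)],.024))
```

```text
block bot [[0.4392 0.2027 0.04  ]
 [0.441  0.2589 0.04  ]] top [[0.4387 0.2035 0.085 ]
 [0.4408 0.2572 0.085 ]]
wall edge [[0.4345 0.2028 0.024 ]
 [0.4363 0.2588 0.024 ]] outer [[0.4173 0.1932 0.024 ]
 [0.4179 0.2703 0.024 ]]
```

jog_arm --moves '[0,0,0.8,0,-1,0,0,0.8,0,-1,0,0,0.8,0,-1,0,0,0.5,0,-1,0,0,0.2,0,-1]'

```text
time_s: 14.25
position: [0.4768, 0.228, 0.0274]
tcp_rot: [-3.141, -0.0, 3.111]
wrist_force: [-0.3, 0.0, -2.7]
finger_gap: 0.602
grasp_force: 63.6
```

jog_arm --moves '[0,0,0.1,0,-1,0,0,0,0,-1,0,0,0,0,1,0,0,0,0,1,0,0,0,0,1]'

```text
time_s: 14.88
position: [0.477, 0.228, 0.0269]
tcp_rot: [-3.142, 0.0, 3.111]
wrist_force: [-1.3, 0.3, 0.4]
finger_gap: 0.999
grasp_force: 0.0
```

Run:
```python
from h import *
s=telemetry.observe();p=s["position"];print(p,s["tcp_rot"],s["finger_gap"],s["wrist_force"])
plan([(p[0],p[1],.11,178.2,3,1),(.466,-.0687,.10,188.2,7,1),(.466,-.0687,.0165,188.2,4,1),(.466,-.0687,.0165,188.2,1,1)])
```

```text
[0.477  0.228  0.0269] [-3.1416  0.0003  3.1108] 0.9991214482052012 [-1.2767  0.2927  0.4157]
[0.0, 0.0, -2.77, np.float64(0.0), 1.0, 0.0, 0.0, -2.77, np.float64(0.0), 1.0, 0.0, 0.0, -2.77, np.float64(0.0), 1.0, 0.03, -4.24, 0.14, np.float64(-1.4), 1.0, 0.13, -4.24, 0.15, np.float64(-1.4), 1.0]
[0.23, -4.24, 0.14, np.float64(-1.5), 1.0, 0.35, -4.22, 0.14, np.float64(-1.4), 1.0, 0.45, -4.22, 0.15, np.float64(-1.4), 1.0, 0.55, -4.21, 0.14, np.float64(-1.4), 1.0, 0.65, -4.19, 0.14, np.float64(-1.5), 1.0]
[0.0, 0.0, 2.09, np.float64(0.0), 1.0, 0.0, 0.0, 2.09, np.float64(0.0), 1.0, 0.0, 0.0, 2.08, np.float64(0.0), 1.0, 0.0, 0.0, 2.09, np.float64(0.0), 1.0, 0.0, 0.0, 0.0, np.float64(0.0), 1.0]
15 rows, end [ 0.466  -0.0687  0.0165] 188.2371075004937
```

jog_arm --moves '[0,0,-2.77,0,1,0,0,-2.77,0,1,0,0,-2.77,0,1,0.03,-4.24,0.14,-1.4,1,0.13,-4.24,0.14,-1.4,1]'

```text
time_s: 15.5
position: [0.4737, 0.1425, 0.1074]
tcp_rot: [-3.142, 0.001, -3.121]
wrist_force: [-0.1, -0.7, 0.3]
finger_gap: 0.999
grasp_force: 0.0
```

jog_arm --moves '[0.23,-4.24,0.14,-1.5,1,0.35,-4.22,0.14,-1.4,1,0.45,-4.22,0.14,-1.4,1,0.55,-4.21,0.14,-1.4,1,0.65,-4.19,0.14,-1.5,1]'

```text
time_s: 16.12
position: [0.4658, -0.0701, 0.1003]
tcp_rot: [-3.141, 0.0, -2.997]
wrist_force: [0.4, 0.2, -0.5]
finger_gap: 1.0
grasp_force: 0.0
```

jog_arm --moves '[0,0,0,0,1,0,0,2.3,0,1,0,0,2.3,0,1,0,0,2.2,0,1,0,0,1.5,0,1]'

```text
time_s: 16.75
position: [0.4658, -0.068, 0.0163]
tcp_rot: [3.141, -0.001, -2.998]
wrist_force: [0.0, 0.1, 0.2]
finger_gap: 1.002
grasp_force: 0.0
```

jog_arm --moves '[0,0,0,0,-1,0,0,0,0,-1,0,0,0,0,-1,0,0,0,0,-1,0,0,0,0,-1]'

```text
time_s: 17.38
position: [0.4665, -0.0688, 0.0181]
tcp_rot: [-3.141, 0.001, -2.998]
wrist_force: [-1.7, 1.9, 7.0]
finger_gap: 0.598
grasp_force: 64.0
```

Run:
```python
from h import *
s=telemetry.observe();p=s["position"];print(p,s["tcp_rot"],s["finger_gap"])
b=optics.read_camera("top"); cv2.imwrite("pics/t5.png",b)
plan([(p[0],p[1],.13,188.2,4,-1),(.45,.12,.13,180,5,-1),(.560,.2255,.12,178.2,5,-1),(.560,.2255,.075,178.2,3,-1),(.560,.2255,.058,178.2,3,-1)])
```

```text
[ 0.4665 -0.0688  0.0181] [-3.1411  0.0015 -2.998 ] 0.5975559378528583
[0.0, 0.0, -2.8, np.float64(0.0), -1.0, 0.0, 0.0, -2.79, np.float64(0.0), -1.0, 0.0, 0.0, -2.8, np.float64(0.0), -1.0, 0.0, 0.0, -2.8, np.float64(0.0), -1.0, -0.21, 3.78, 0.0, np.float64(1.6), -1.0]
[-0.11, 3.79, 0.0, np.float64(1.7), -1.0, 0.0, 3.79, 0.0, np.float64(1.6), -1.0, 0.11, 3.79, 0.0, np.float64(1.7), -1.0, 0.23, 3.79, 0.0, np.float64(1.6), -1.0, -2.2, 2.11, 0.2, np.float64(0.4), -1.0]
[-2.19, 2.12, 0.2, np.float64(0.3), -1.0, -2.18, 2.14, 0.2, np.float64(0.4), -1.0, -2.16, 2.15, 0.2, np.float64(0.4), -1.0, -2.14, 2.16, 0.2, np.float64(0.3), -1.0, 0.0, 0.0, 1.5, np.float64(0.0), -1.0]
[0.0, 0.0, 1.5, np.float64(0.0), -1.0, 0.0, 0.0, 1.5, np.float64(0.0), -1.0, 0.0, 0.0, 0.57, np.float64(0.0), -1.0, 0.0, 0.0, 0.56, np.float64(0.0), -1.0, 0.0, 0.0, 0.57, np.float64(0.0), -1.0]
20 rows, end [0.56   0.2255 0.058 ] -181.7677910402801
```

jog_arm --moves '[0,0,-2.8,0,-1,0,0,-2.8,0,-1,0,0,-2.8,0,-1,0,0,-2.8,0,-1,-0.21,3.78,0,1.6,-1]'

```text
time_s: 18.05
position: [0.4637, -0.0321, 0.1315]
tcp_rot: [-3.14, 0.004, -3.029]
wrist_force: [-0.3, 1.0, -3.9]
finger_gap: 0.597
grasp_force: 64.6
```

jog_arm --moves '[-0.11,3.79,0,1.7,-1,0,3.79,0,1.6,-1,0.11,3.79,0,1.7,-1,0.23,3.79,0,1.6,-1,-2.2,2.11,0.2,0.4,-1]'

```text
time_s: 18.68
position: [0.4706, 0.143, 0.1278]
tcp_rot: [3.141, 0.001, 3.136]
wrist_force: [-0.1, -0.2, -2.4]
finger_gap: 0.601
grasp_force: 64.6
```

jog_arm --moves '[-2.19,2.12,0.2,0.3,-1,-2.18,2.14,0.2,0.4,-1,-2.16,2.15,0.2,0.4,-1,-2.14,2.16,0.2,0.3,-1,0,0,1.5,0,-1]'

```text
time_s: 19.3
position: [0.5606, 0.2267, 0.1043]
tcp_rot: [3.141, 0.001, 3.112]
wrist_force: [-0.4, 0.1, -5.0]
finger_gap: 0.596
grasp_force: 64.6
```

jog_arm --moves '[0,0,1.5,0,-1,0,0,1,0,-1,0,0,0,0,-1,0,0,0,0,-1,0,0,0,0,-1]'

```text
time_s: 19.92
position: [0.5596, 0.2255, 0.0797]
tcp_rot: [3.141, 0.001, 3.111]
wrist_force: [-0.5, 0.1, -3.4]
finger_gap: 0.592
grasp_force: 64.5
```

Run:
```python
from h import *
s=telemetry.observe();print(s["position"],s["tcp_rot"],s["wrist_force"])
b=optics.read_camera("wrist"); cv2.imwrite("pics/w5.png",b); cv2.imwrite("pics/c5.png",cv2.resize(b[60:360,160:500],None,fx=2,fy=2))
```

```text
[0.5596 0.2255 0.0797] [3.1414 0.0009 3.1107] [-0.4541  0.0517 -3.4415]
```

View pics/c5.png

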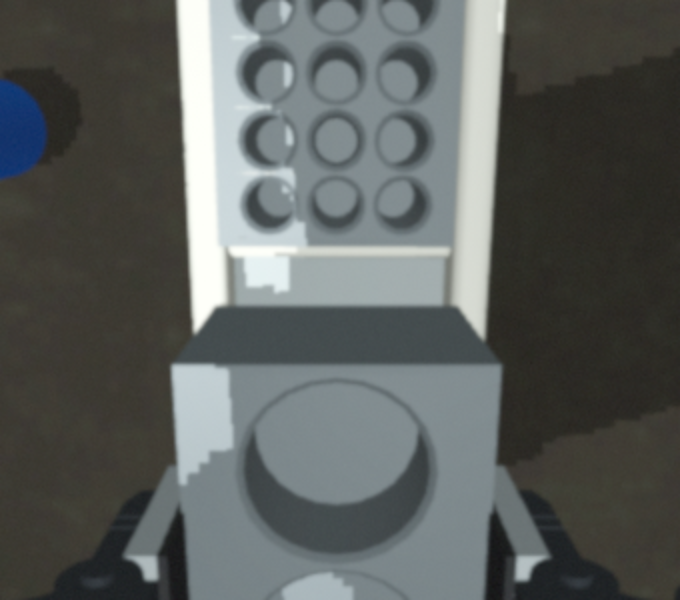

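The well block is seated straight in the bay beside the display. The held two-bore block has its bottom edge at crop (216–458, 308), and the near rib lies at y≈252, x from 229 to 449.

Run:
```python
from h import *
A=lambda p,z:atz((np.float64(p)+.5)/2-.5+(160,60),z,"wrist")
b=A([(216,308),(458,308)],.0616);t=A([(172,364),(500,364)],.1066);r_=A([(229,252),(449,252)],.02);w=A([(219,246),(458,246)],.053)
print(b,t,r_,w); print("block",b.mean(0)[0]+.036,"bay",r_.mean(0)[0]+.0415)
```

```text
[[0.5223 0.2017 0.0616]
 [0.5239 0.2534 0.0616]] [[0.5215 0.2016 0.1066]
 [0.5231 0.2531 0.1066]] [[0.5161 0.1993 0.02  ]
 [0.518  0.2574 0.02  ]] [[0.5102 0.202  0.053 ]
 [0.5119 0.2546 0.053 ]]
block 0.5590980736397361 bay 0.5585576858506335
```

Block and bay centres agree to 1 mm, so I'll seat it.

jog_arm --moves '[0,0,1.3,0,-1,0,0,1.3,0,-1,0,0,1.3,0,-1,0,0,0.8,0,-1,0,0,0.45,0,-1]'

```text
time_s: 20.6
position: [0.5592, 0.2255, 0.0269]
tcp_rot: [-3.141, -0.001, 3.111]
wrist_force: [-0.2, -0.4, -3.7]
finger_gap: 0.6
grasp_force: 64.6
```

jog_arm --moves '[0,0,0.1,0,-1,0,0,0,0,-1,0,0,0,0,1,0,0,0,0,1,0,0,0,0,1]'

```text
time_s: 21.22
position: [0.5595, 0.2256, 0.0268]
tcp_rot: [3.142, 0.0, 3.111]
wrist_force: [0.2, 0.5, 0.3]
finger_gap: 1.003
grasp_force: 0.0
```

Run:
```python
from h import *
s=telemetry.observe();p=s["position"];print(p,s["tcp_rot"],s["finger_gap"],s["wrist_force"])
plan([(p[0],p[1],.16,178.2,4,1),(.6547,.1218,.19,180,4,1),(.6547,.1218,.052,180,5,1)])
plan([(p[0],p[1],.16,178.2,4,1),(.6547,.1218,.19,180,4,1),(.6547,.1218,.06,180,2,1)][:0] or [(p[0],p[1],p[2],178.2,1,1)])
```

```text
[0.5595 0.2256 0.0268] [3.1416 0.0004 3.1108] 1.002656466411076 [0.1671 0.5403 0.2593]
[0.0, 0.0, -3.33, np.float64(0.0), 1.0, 0.0, 0.0, -3.33, np.float64(0.0), 1.0, 0.0, 0.0, -3.33, np.float64(0.0), 1.0, 0.0, 0.0, -3.33, np.float64(0.0), 1.0, -2.46, -2.52, -0.75, np.float64(-0.4), 1.0]
[-2.44, -2.54, -0.75, np.float64(-0.5), 1.0, -2.42, -2.56, -0.75, np.float64(-0.4), 1.0, -2.4, -2.57, -0.75, np.float64(-0.5), 1.0, 0.0, 0.0, 2.76, np.float64(0.0), 1.0, 0.0, 0.0, 2.76, np.float64(0.0), 1.0]
[0.0, 0.0, 2.76, np.float64(0.0), 1.0, 0.0, 0.0, 2.76, np.float64(0.0), 1.0, 0.0, 0.0, 2.76, np.float64(0.0), 1.0]
13 rows, end [0.6547 0.1218 0.052 ] 180.03711361506126
[0.0, 0.0, 0.0, np.float64(0.0), 1.0]
1 rows, end [0.5595 0.2256 0.0268] 178.23711361506125
```

jog_arm --moves '[0,0,-3.33,0,1,0,0,-3.33,0,1,0,0,-3.33,0,1,0,0,-3.33,0,1,-2.46,-2.52,-0.75,-0.4,0.6]'

```text
time_s: 21.85
position: [0.5835, 0.2008, 0.1703]
tcp_rot: [3.14, 0.004, 3.12]
wrist_force: [0.2, 0.2, 0.0]
finger_gap: 0.82
grasp_force: 0.0
```

jog_arm --moves '[-2.44,-2.54,-0.75,-0.5,0.4,-2.42,-2.56,-0.75,-0.4,0.4,-2.4,-2.57,-0.75,-0.5,0.4,0,0,2.6,0,0.4,0,0,0,0,0.4]' --grip_force 25

```text
time_s: 22.48
position: [0.6538, 0.1214, 0.1619]
tcp_rot: [-3.141, -0.003, -3.141]
wrist_force: [0.0, 0.2, -1.0]
finger_gap: 0.699
grasp_force: 0.0
```

Run:
```python
from h import *
s=telemetry.observe();p=s["position"];print(p,s["tcp_rot"],s["finger_gap"],s["wrist_force"])
b=optics.read_camera("wrist"); cv2.imwrite("pics/w6.png",b); 
plan([(.6547,.1218,.0515,180,5,.4)])
```

```text
[0.6538 0.1214 0.1619] [-3.1413 -0.0034 -3.1415] 0.6993594064050344 [ 0.0233  0.2447 -0.9769]
[-0.01, 0.0, 2.24, np.float64(0.0), 0.4, -0.01, 0.0, 2.24, np.float64(0.0), 0.4, -0.01, 0.0, 2.24, np.float64(0.0), 0.4, -0.01, 0.0, 2.23, np.float64(0.0), 0.4, -0.01, 0.0, 2.24, np.float64(0.0), 0.4]
5 rows, end [0.6547 0.1218 0.0515] -179.96784991847431
```

View pics/w6.png

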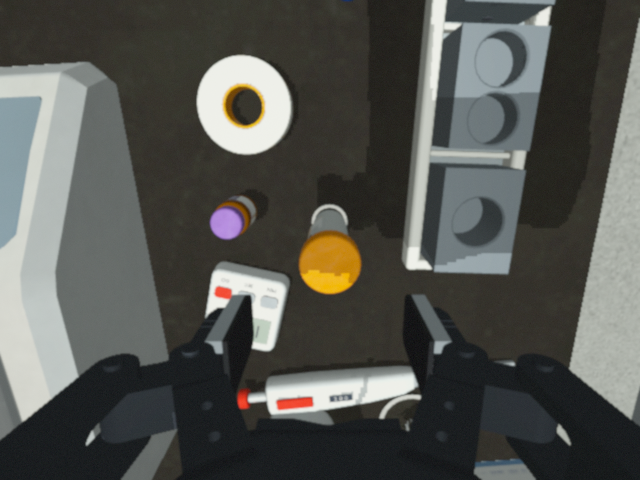

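The tube cap at (330,265) is centred between the fingers. The amber vial with the purple cap is at (230,222), and all three blocks sit in the tray, with the tube bore at (478,221) and the vial bores at (493,118) and (500,60).

Run:
```python
from h import *
A=lambda p,z:atz([p],z,"wrist")[0]
b=cv2.imread("pics/w6.png"); h=cv2.cvtColor(b,cv2.COLOR_BGR2HSV)
for n,lo,hi in (("cap",(8,150,80),(25,255,255)),("purple",(125,60,80),(150,255,255))):
    m=cv2.inRange(h,lo,hi); k,l,st,ce=cv2.connectedComponentsWithStats(m); print(n,[(s.tolist(),c) for s,c in zip(st[1:],ce[1:]) if s[4]>200])
print("cap",A((331,270),.108),"vial",A((229,224),.049))
print("tube bore",A((478,221),.053),"bores",A((493,118),.053),A((500,60),.053))
b=optics.read_camera("top");cv2.imwrite("pics/t6.png",b)
```

```text
cap [([223, 84, 41, 44, 561], array([239.3904, 104.3761])), ([217, 201, 33, 33, 215], array([238.0651, 211.7721])), ([298, 231, 64, 64, 3199], array([329.5477, 262.3857]))]
purple [([209, 207, 35, 33, 909], array([226.1716, 222.8702]))]
cap [0.6573 0.1243 0.108 ] vial [0.6455 0.0543 0.049 ]
tube bore [0.6425 0.2244 0.053 ] bores [0.5759 0.2266 0.053 ] [0.5425 0.2268 0.053 ]
```

jog_arm --moves '[0,0,2.6,0,0.4,0,0,2.6,0,0.4,0,0,2.6,0,0.4,0,0,2.2,0,0.4,0,0,1.0,0,0.4]'

```text
time_s: 23.2
position: [0.6545, 0.1222, 0.0538]
tcp_rot: [-3.142, -0.0, -3.14]
wrist_force: [-0.8, -1.1, 1.0]
finger_gap: 0.698
grasp_force: 0.0
```

jog_arm --moves '[0,0,0,0,-1,0,0,0,0,-1,0,0,0,0,-1,0,0,0,0,-1,0,0,0,0,-1]' --grip_force 25

```text
time_s: 23.82
position: [0.6552, 0.1219, 0.0551]
tcp_rot: [3.141, 0.002, -3.141]
wrist_force: [-0.4, 0.9, 8.0]
finger_gap: 0.332
grasp_force: 25.7
```

Run:
```python
from h import *
print("bore top cam",atz([(186.1,197.5)],.053))
plan([(.6552,.1219,.145,180,4,-1),(.643,.2222,.145,180,4,-1),(.643,.2222,.118,180,2,-1)])
```

```text
bore top cam [[0.6424 0.222  0.053 ]]
[0.0, 0.0, -2.25, np.float64(0.0), -1.0, 0.0, 0.0, -2.25, np.float64(0.0), -1.0, 0.0, 0.0, -2.24, np.float64(0.0), -1.0, 0.0, 0.0, -2.25, np.float64(0.0), -1.0, 0.3, 2.51, 0.0, np.float64(0.0), -1.0]
[0.31, 2.51, 0.0, np.float64(0.0), -1.0, 0.3, 2.5, 0.0, np.float64(0.0), -1.0, 0.3, 2.51, 0.0, np.float64(0.0), -1.0, 0.0, 0.0, 1.35, np.float64(0.0), -1.0, 0.0, 0.0, 1.35, np.float64(0.0), -1.0]
10 rows, end [0.643  0.2222 0.118 ] -179.96376912717628
```

jog_arm --moves '[0,0,-2.25,0,-1,0,0,-2.25,0,-1,0,0,-2.25,0,-1,0,0,-2.25,0,-1,0.3,2.51,0,0,-1]'

```text
time_s: 24.45
position: [0.6526, 0.146, 0.1463]
tcp_rot: [-3.142, 0.003, 3.14]
wrist_force: [0.6, 0.3, -1.0]
finger_gap: 0.333
grasp_force: 25.3
```

jog_arm --moves '[0.3,2.51,0,0,-1,0.3,2.51,0,0,-1,0.3,2.51,0,0,-1,0,0,1.2,0,-1,0,0,1.0,0,-1]'

```text
time_s: 25.08
position: [0.6423, 0.222, 0.1208]
tcp_rot: [-3.141, -0.001, -3.141]
wrist_force: [0.8, -0.0, -1.0]
finger_gap: 0.332
grasp_force: 25.3
```

jog_arm --moves '[0,0,0,0,-1,0,0,0,0,-1,0,0,0,0,-1,0,0,0,0,-1,0,0,0,0,-1]'

```text
time_s: 25.7
position: [0.6425, 0.2222, 0.1219]
tcp_rot: [-3.142, 0.0, -3.141]
wrist_force: [0.5, -0.9, 0.0]
finger_gap: 0.331
grasp_force: 25.3
```

Run:
```python
from h import *
s=telemetry.observe();p=s["position"];print(p,s["tcp_rot"],s["finger_gap"],s["wrist_force"])
# cap centroid before / now in the side camera
def cap(b):
    m=cv2.inRange(cv2.cvtColor(b,cv2.COLOR_BGR2HSV),(8,150,80),(25,255,255)); k,l,st,ce=cv2.connectedComponentsWithStats(m); i=1+st[1:,4].argmax(); return st[i],ce[i]
now=optics.read_camera("side");cv2.imwrite("pics/s7.png",now);n2=optics.read_camera("wrist");cv2.imwrite("pics/w7.png",n2)
print(cap(cv2.imread("pics/side0.png")),cap(now),cap(n2))
a=cap(cv2.imread("pics/side0.png"))[1];c=cap(now)[1]
print(atz([a],.101,"side"),atz([c],.101+p[2]-.0551,"side"))
```

```text
[0.6425 0.2222 0.1219] [-3.1415  0.0001 -3.141 ] 0.3307860797214283 [ 0.5221 -0.8726  0.0427]
(array([316, 154,  20,  15, 214], dtype=int32), array([324.6869, 161.0514])) (array([281, 100,   9,  13,  95], dtype=int32), array([285.1053, 106.3895])) (array([  273,   318,   111,   108, 10223], dtype=int32), array([327.773 , 373.1596]))
[[0.6536 0.1232 0.101 ]] [[0.6329 0.2251 0.1678]]
```

jog_arm --moves '[0,0,0.8,0,-1,0,0,0.5,0,-1,0,0,0.4,0,-1,0,0,0.3,0,-1,0,0,0,0,-1]'

```text
time_s: 26.42
position: [0.6424, 0.2222, 0.1015]
tcp_rot: [-3.141, -0.0, -3.141]
wrist_force: [0.6, 0.1, 0.1]
finger_gap: 0.335
grasp_force: 25.3
```

jog_arm --moves '[0,0,0.6,0,-1,0,0,0.6,0,-1,0,0,0.6,0,-1,0,0,0.6,0,-1,0,0,0.3,0,-1]'

```text
time_s: 27.05
position: [0.6424, 0.2221, 0.0742]
tcp_rot: [-3.141, -0.001, -3.141]
wrist_force: [-0.2, 0.0, -0.7]
finger_gap: 0.333
grasp_force: 25.3
```

Going in freely. Now the last few millimetres until contact.

jog_arm --moves '[0,0,0.15,0,-1,0,0,0.1,0,-1,0,0,0.1,0,-1,0,0,0.05,0,-1,0,0,0,0,-1]'

```text
time_s: 27.68
position: [0.6426, 0.2222, 0.0711]
tcp_rot: [-3.142, 0.0, -3.141]
wrist_force: [-0.7, 0.5, 3.8]
finger_gap: 0.333
grasp_force: 25.6
```

jog_arm --moves '[0,0,0,0,0.4,0,0,0,0,0.4,0,0,0,0,0.4,0,0,-2,0,0.4,0,0,-4,0,0.4]'

```text
time_s: 28.3
position: [0.6419, 0.222, 0.1313]
tcp_rot: [-3.141, -0.002, -3.141]
wrist_force: [0.9, 0.2, 1.2]
finger_gap: 0.7
grasp_force: 0.0
```

Run:
```python
from h import *
s=telemetry.observe();print(s["position"],s["finger_gap"])
plan([(.6426,.2222,.19,180,2,.4),(.6449,.0503,.19,180,5,0),(.6449,.0503,.11,180,3,0)])
```

```text
[0.6419 0.222  0.1313] 0.7003508813322351
[-0.03, 0.01, -2.93, np.float64(0.0), 0.4, -0.04, 0.01, -2.94, np.float64(0.0), 0.4, -0.04, -3.44, 0.0, np.float64(0.0), 0.0, -0.05, -3.44, 0.0, np.float64(0.0), 0.0, -0.04, -3.44, 0.0, np.float64(0.0), 0.0]
[-0.04, -3.44, 0.0, np.float64(0.0), 0.0, -0.05, -3.44, 0.0, np.float64(0.0), 0.0, 0.0, 0.0, 2.67, np.float64(0.0), 0.0, 0.0, 0.0, 2.67, np.float64(0.0), 0.0, 0.0, 0.0, 2.66, np.float64(0.0), 0.0]
10 rows, end [0.6449 0.0503 0.11  ] -179.96351446586092
```

jog_arm --moves '[0,0,-2.94,0,0.4,0,0,-2.94,0,0.4,-0.06,-3.44,0,0,0.2,-0.06,-3.44,0,0,0,-0.06,-3.44,0,0,0]'

```text
time_s: 28.92
position: [0.6444, 0.118, 0.1913]
tcp_rot: [-3.142, 0.001, -3.141]
wrist_force: [1.0, 0.1, 0.2]
finger_gap: 0.499
grasp_force: 0.0
```

jog_arm --moves '[-0.06,-3.44,0,0,0,-0.06,-3.44,0,0,0,0,0,3.2,0,0,0,0,3.2,0,0,0,0,1.6,0,0]'

```text
time_s: 29.55
position: [0.6454, 0.0501, 0.1093]
tcp_rot: [-3.142, -0.001, -3.141]
wrist_force: [-0.7, -0.6, -0.4]
finger_gap: 0.497
grasp_force: 0.0
```

Run:
```python
from h import *
s=telemetry.observe();print(s["position"],s["finger_gap"])
b=optics.read_camera("wrist");cv2.imwrite("pics/w8.png",b)
m=cv2.inRange(cv2.cvtColor(b,cv2.COLOR_BGR2HSV),(125,60,60),(150,255,255)); k,l,st,ce=cv2.connectedComponentsWithStats(m); i=1+st[1:,4].argmax()
print(st[i],ce[i],"z.045",atz([ce[i]],.045,"wrist"))
t=optics.read_camera("top")
m=cv2.inRange(cv2.cvtColor(t,cv2.COLOR_BGR2HSV),(8,150,80),(25,255,255)); k,l,st,ce=cv2.connectedComponentsWithStats(m);i=1+st[1:,4].argmax();print("tube cap top",st[i],ce[i],atz([ce[i]],.124))
```

```text
[0.6454 0.0501 0.1093] 0.4967998743762249
[ 310  238   40   41 1285] [329.4553 258.3875] z.045 [[0.6437 0.0518 0.045 ]]
tube cap top [165 181  10  20 141] [169.4965 190.2553] [[0.6425 0.2315 0.124 ]]
```

jog_arm --moves '[0,0,2.5,0,0,0,0,2.5,0,0,0,0,2,0,0,0,0,1.2,0,0,0.04,0,0.5,0,0]'

```text
time_s: 30.28
position: [0.6454, 0.0502, 0.0225]
tcp_rot: [-3.141, 0.0, -3.141]
wrist_force: [-1.1, 0.7, 0.1]
finger_gap: 0.503
grasp_force: 0.0
```

jog_arm --moves '[0,0,0,0,0,0,0,0,0,-1,0,0,0,0,-1,0,0,0,0,-1,0,0,0,0,-1]' --grip_force 25

```text
time_s: 30.9
position: [0.6456, 0.0502, 0.0234]
tcp_rot: [-3.141, 0.001, -3.141]
wrist_force: [-2.0, 1.1, 6.2]
finger_gap: 0.282
grasp_force: 24.7
```

Run:
```python
from h import *
s=telemetry.observe();print(s["position"],s["finger_gap"],s["grasp_force"],s["wrist_force"])
p=s["position"]
plan([(p[0],p[1],.15,180,5,-1),(.576,.20,.15,180,5,-1),(.576,.225,.10,180,3,-1)])
```

```text
[0.6456 0.0502 0.0234] 0.28210203459661837 24.68144217542431 [-1.9795  1.0733  6.2143]
[0.0, 0.0, -2.53, np.float64(0.0), -1.0, 0.0, 0.0, -2.53, np.float64(0.0), -1.0, 0.0, 0.0, -2.54, np.float64(0.0), -1.0, 0.0, 0.0, -2.53, np.float64(0.0), -1.0, 0.0, 0.0, -2.53, np.float64(0.0), -1.0]
[1.39, 3.0, 0.0, np.float64(0.0), -1.0, 1.39, 2.99, 0.0, np.float64(0.0), -1.0, 1.39, 3.0, 0.0, np.float64(0.0), -1.0, 1.39, 3.0, 0.0, np.float64(0.0), -1.0, 1.39, 3.0, 0.0, np.float64(0.0), -1.0]
[0.0, 0.83, 1.67, np.float64(0.0), -1.0, 0.0, 0.83, 1.66, np.float64(0.0), -1.0, 0.0, 0.84, 1.67, np.float64(0.0), -1.0]
13 rows, end [0.576 0.225 0.1  ] -179.9640805755027
```

jog_arm --moves '[0,0,-2.53,0,-1,0,0,-2.53,0,-1,0,0,-2.53,0,-1,0,0,-2.53,0,-1,0,0,-2.53,0,-1]'

```text
time_s: 31.52
position: [0.6451, 0.0502, 0.15]
tcp_rot: [-3.142, -0.0, -3.141]
wrist_force: [-0.4, -0.2, -0.4]
finger_gap: 0.282
grasp_force: 24.8
```

jog_arm --moves '[1.37,3,0,0,-1,1.37,3,0,0,-1,1.37,3,0,0,-1,1.37,3,0,0,-1,1.37,3,0,0,-1]'

```text
time_s: 32.15
position: [0.576, 0.201, 0.1492]
tcp_rot: [-3.142, 0.0, -3.141]
wrist_force: [0.3, -0.8, -0.4]
finger_gap: 0.285
grasp_force: 24.8
```

jog_arm --moves '[0,0.83,1.67,0,-1,0,0.83,1.67,0,-1,0,0.84,1.67,0,-1,0,0,0.5,0,-1,0,0,0,0,-1]'

```text
time_s: 32.78
position: [0.5767, 0.2247, 0.0936]
tcp_rot: [-3.141, -0.001, -3.141]
wrist_force: [0.3, 0.1, -0.2]
finger_gap: 0.278
grasp_force: 24.8
```

Run:
```python
from h import *
s=telemetry.observe();print(s["position"],s["tcp_rot"],s["finger_gap"],s["grasp_force"],s["wrist_force"])
b=optics.read_camera("wrist");cv2.imwrite("pics/w9.png",b);a=optics.read_camera("side");cv2.imwrite("pics/s9.png",a)
R=lambda i,k:cv2.resize(i,None,fx=k,fy=k,interpolation=cv2.INTER_CUBIC)
x=R(b[170:420,225:425],2.4)[:600];y=R(a[130:255,235:315],4)
h=min(x.shape[0],600);pad=lambda i:cv2.copyMakeBorder(i,0,h-i.shape[0],0,0,0)
o=np.hstack([x[:h],pad(y[:h])]);cv2.imwrite("pics/c9.png",o);print(x.shape,y.shape,o.shape)
```

```text
[0.5767 0.2247 0.0936] [-3.1412 -0.0007 -3.1413] 0.2784163452059259 24.821221620022698 [ 0.2805  0.1187 -0.1763]
(600, 480, 3) (500, 320, 3) (600, 800, 3)
```

View pics/c9.png

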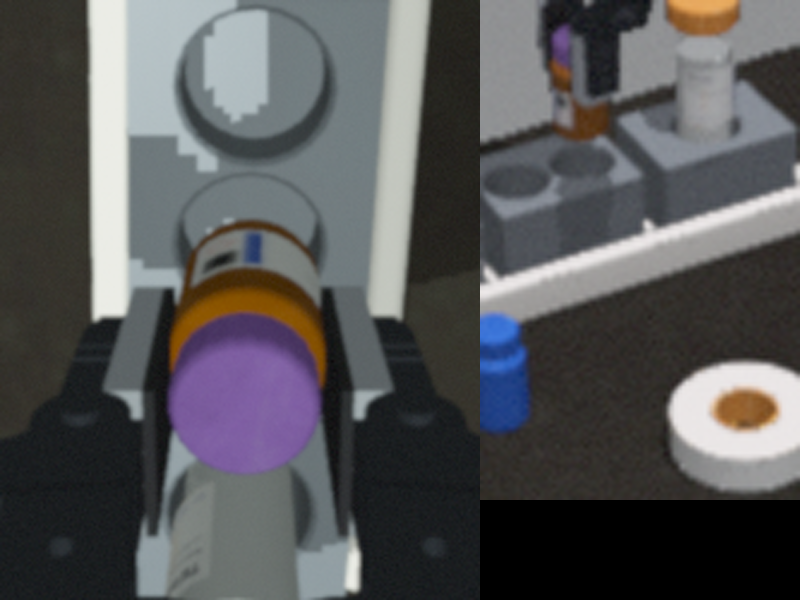

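The vial is upright in the grip, with its cap's top face at crop (245,392) and the front of its foot at (250,222). The target bore, next to the tube's block, shows its front rim at (250,173), and the other bore is at (254,83). In the side view the tube stands upright and deep in its bore.

Run:
```python
from h import *
A=lambda p,z:atz((np.float64([p])+.5)/2.4-.5+(225,170),z,"wrist")[0]
print("cap c",A((245,392),.1192),"foot c",A((250,222),.0702)+(.013,0,0))
print("bore c",A((250,173),.053)+(.0155,0,0),"other bore c",A((254,83),.053), "via front/back",A((254,5),.053),A((254,160),.053),"sides of other",A((175,83),.053),A((333,83),.053))
print("block sides", A((127,110),.053),A((390,110),.053))
```

```text
cap c [0.5732 0.2251 0.1192] foot c [0.5777 0.226  0.0702]
bore c [0.5754 0.226  0.053 ] other bore c [0.5409 0.2268 0.053 ] via front/back [0.5252 0.2268 0.053 ] [0.5571 0.2269 0.053 ] sides of other [0.5409 0.2108 0.053 ] [0.5409 0.2429 0.053 ]
block sides [0.5465 0.2009 0.053 ] [0.5465 0.2547 0.053 ]
```

Run:
```python
from h import *
A=lambda p,z:atz((np.float64([p])+.5-(480,0))/4-.5+(235,130),z,"side")[0]
print("foot",A((582,127),.0702),"bottom pt",A((582,138),.0702),"bore",A((582,162),.053),"other",A((517,181),.053))
b=cv2.imread("pics/w9.png")
m=cv2.inRange(cv2.cvtColor(b,cv2.COLOR_BGR2HSV),(120,50,40),(160,255,255)); 
c=max(cv2.findContours(m,0,1)[0],key=cv2.contourArea);e=cv2.fitEllipse(c);print(e)
for z in (.115,.119,.123):
    print(z,atz([e[0],(e[0][0]-e[1][0]/2,e[0][1]),(e[0][0]+e[1][0]/2,e[0][1])],z,"wrist"))
```

```text
foot [0.5772 0.2253 0.0702] bottom pt [0.5726 0.2169 0.0702] bore [0.5749 0.2227 0.053 ] other [0.5413 0.2241 0.053 ]
((326.48931884765625, 334.238525390625), (64.13582611083984, 66.05473327636719), 1.7718613147735596)
0.115 [[0.5761 0.225  0.115 ]
 [0.5761 0.2136 0.115 ]
 [0.5761 0.2365 0.115 ]]
0.119 [[0.5738 0.225  0.119 ]
 [0.5737 0.2139 0.119 ]
 [0.5738 0.2361 0.119 ]]
0.123 [[0.5714 0.225  0.123 ]
 [0.5714 0.2143 0.123 ]
 [0.5714 0.2357 0.123 ]]
```

Both cameras put the foot about 2 mm beyond the bore centre in x, so I'll correct that and lower in small steps.

jog_arm --moves '[0.2,0,0,0,-1,0,0,0.8,0,-1,0,0,0.7,0,-1,0,0,0.4,0,-1,0,0,0.3,0,-1]'

```text
time_s: 33.5
position: [0.5745, 0.2251, 0.0716]
tcp_rot: [-3.141, -0.0, -3.141]
wrist_force: [0.5, -0.1, -0.4]
finger_gap: 0.283
grasp_force: 24.8
```

jog_arm --moves '[0,0,0.3,0,-1,0,0,0.3,0,-1,0,0,0.3,0,-1,0,0,0.2,0,-1,0,0,0,0,-1]'

```text
time_s: 34.12
position: [0.5745, 0.2251, 0.0608]
tcp_rot: [-3.141, -0.0, -3.141]
wrist_force: [-1.0, -0.0, -0.4]
finger_gap: 0.28
grasp_force: 24.8
```

jog_arm --moves '[0,0,0.2,0,-1,0,0,0.1,0,-1,0,0,0.1,0,-1,0,0,0.05,0,-1,0,0,0,0,-1]'

```text
time_s: 34.75
position: [0.5746, 0.2251, 0.0565]
tcp_rot: [-3.142, -0.0, -3.141]
wrist_force: [-0.6, 0.6, -0.1]
finger_gap: 0.282
grasp_force: 24.8
```

jog_arm --moves '[0,0,0.05,0,-1,0,0,0.05,0,-1,0,0,0,0,-1,0,0,0,0,-1,0,0,0,0,-1]'

```text
time_s: 35.38
position: [0.5749, 0.2252, 0.0563]
tcp_rot: [3.141, 0.001, -3.141]
wrist_force: [-2.3, -0.7, 9.5]
finger_gap: 0.284
grasp_force: 25.6
```

Contact at the predicted depth with 9.5 N. I'll release, rise and check.

jog_arm --moves '[0,0,0,0,-0.2,0,0,0,0,0,0,0,0,0,0,0,0,0,0,0,0,0,-1,0,0]'

```text
time_s: 36.0
position: [0.5742, 0.225, 0.0652]
tcp_rot: [-3.141, -0.001, -3.141]
wrist_force: [0.2, -0.4, -0.4]
finger_gap: 0.497
grasp_force: 0.0
```

jog_arm --moves '[0,0,-3,0,0,0,0,-5,0,0,0,0,-5,0,0,3,0,-2,0,0,4,0,0,0,0]'

```text
time_s: 36.62
position: [0.5047, 0.2251, 0.2178]
tcp_rot: [3.141, 0.003, -3.141]
wrist_force: [-1.1, -0.1, 0.1]
finger_gap: 0.498
grasp_force: 0.0
```

jog_arm --moves '[4,-4,0,0,0,4,-4,0,0,0,4,-4,0,0,0,0,-4,0,0,0,0,-4,0,0,0]'

```text
time_s: 37.25
position: [0.3843, 0.024, 0.2166]
tcp_rot: [-3.141, 0.002, -3.14]
wrist_force: [0.3, -0.1, 0.5]
finger_gap: 0.5
grasp_force: 0.0
```

jog_arm --moves '[0,-4,0,0,0,0,-4,0,0,0,0,0,0,0,0,0,0,0,0,0,0,0,0,0,0]'

```text
time_s: 37.88
position: [0.3848, -0.0542, 0.2158]
tcp_rot: [-3.142, 0.0, -3.14]
wrist_force: [-0.0, -0.1, -0.2]
finger_gap: 0.501
grasp_force: 0.0
```

Run:
```python
from h import *
s=telemetry.observe();print(s["time_s"],s["position"],s["finger_gap"])
t=optics.read_camera("top");d=optics.read_camera("side");cv2.imwrite("pics/tF.png",t);cv2.imwrite("pics/sF.png",d)
def blob(b,lo,hi):
    m=cv2.inRange(cv2.cvtColor(b,cv2.COLOR_BGR2HSV),lo,hi); k,l,st,ce=cv2.connectedComponentsWithStats(m); i=1+st[1:,4].argmax(); return ce[i],st[i].tolist()
O=((8,150,80),(25,255,255));V=((125,60,60),(150,255,255));B=((105,180,60),(120,255,255))
for n,c,z0,z in (("tube cap",O,.101,.117),("vial cap",V,.044,.077)):
    a0,_=blob(cv2.imread("pics/top0.png"),*c);b0,_=blob(cv2.imread("pics/side0.png"),*c)
    a,sa=blob(t,*c);b,sb=blob(d,*c)
    print(n,"before",tri([a0],[b0]),"now",tri([a],[b]),sa,sb,"expected dz",z-z0)
# change of the bystanders in the top view outside arm, tray and worked places
x=cv2.absdiff(t,cv2.imread("pics/top0.png")).max(2)
for n,(u,v,w,h) in dict(rack=(180,340,80,30),tape=(258,218,45,44),timer=(262,130,45,45),blue=(226,275,26,26),tweezers=(355,338,80,18)).items(): print(n,(x[v:v+h,u:u+w]>45).sum())
i=np.hstack([cv2.resize(t[165:335,150:275],None,fx=3.2,fy=3.2),cv2.resize(d[120:256,170:290],None,fx=3.3,fy=3.3)[:0] if 0 else cv2.resize(d[120:290,170:305],(400,544))[:544]]) 
cv2.imwrite("pics/fin.png",i);print(i.shape)
```

```text
37.875 [ 0.3848 -0.0542  0.2158] 0.5006738765654402
tube cap before [[0.6551 0.1235 0.1004]] now [[0.6427 0.2242 0.1147]] [165, 181, 23, 21, 381] [282, 125, 17, 13, 150] expected dz 0.016
vial cap before [[0.6463 0.0515 0.0443]] now [[0.5752 0.2261 0.0766]] [174, 228, 14, 14, 150] [254, 154, 11, 11, 91] expected dz 0.033
rack 456
tape 0
timer 0
blue 0
tweezers 735
(544, 800, 3)
```

Both caps rose by the depth expected for seated parts. The changes in the rack and tweezers regions could be the arm or its shadow, so I'll check them in the side view.

Run:
```python
import cv2,numpy as np
L=lambda n:cv2.imread(f"pics/{n}.png")
for a,b,R in (("side0","sF",dict(rack=(145,200,55,65),tweezers=(235,330,45,75))),("top0","tF",dict(rack=(180,340,80,30),tweezers=(355,338,80,18)))):
    for n,(u,v,w,h) in R.items():
        A,B=[cv2.cvtColor(L(i)[v:v+h,u:u+w],cv2.COLOR_BGR2GRAY) for i in (a,b)]
        print(a,n,(cv2.absdiff(A,B)>30).sum(),cv2.phaseCorrelate(np.float32(cv2.Canny(A,60,150)),np.float32(cv2.Canny(B,60,150))))
t=L("tF");print("arm over tweezers?",t[338:356,355:435].mean((0,1)),L("top0")[338:356,355:435].mean((0,1)))
```

```text
side0 rack 348 ((0.2284342382399629, -0.06950521150519506), 0.8542418245916014)
side0 tweezers 0 ((0.5287177380189583, 0.3919293895611773), 1.0025919426812067)
top0 rack 656 ((-0.06046280716278574, -0.24514664085699245), 0.584789686203003)
top0 tweezers 825 ((0.24218553389447095, 0.8305043448359246), 0.35533780852953595)
arm over tweezers? [112.62986111 121.78680556 123.69513889] [59.58055556 65.88819444 70.10763889]
```

```bash
python3 -c "
from workcell import r
print(r.hand_in())"
```

```text
the job is handed in; nothing more can be done
None
```

The job is handed in at about 38 s: all three blocks are seated in the bays asked for, and the tube and amber vial stand on the bottom of their bores, judging by contact and cap heights; everything is released, and image comparison shows the checked bystanders (rack, tweezers, timer, tape and blue vial) have not moved.

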